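Line up the bench containers by height

ROBOT

A 6-joint arm with a two-finger parallel gripper is mounted at the origin on a cart in front of the work surface, level with it; the furniture and walls round the work are solid. World frame = base frame: x ahead of the robot, y to its left, z up, the work surface at z = 0. Lengths are in m, angles in degrees, forces in N, time in s.
With the tool pointing down it reaches from about 0.4 to 0.825 m from the base axis. Payload 7 kg.
Tool frame: the origin (TCP) lies midway between the tips of the shut fingers; the grasp point (between the pads) lies 19 mm behind it; z points along the fingers, y is the direction in which the jaws open and shut (so a half turn about z gives the same grasp; the last joint's range is limited). The gripper opens to 88 mm and grips with 3 to 60 N. Pads are 19 mm wide; open, the fingers measure 130 mm over their backs; the gripper's body (78 mm by 193 mm) begins 47 mm behind the grasp point.
Start: joints at [84.345, 20.546, 0.682, 0, -70.136, -16.507], TCP at [0.255, 0.625, 0.227] pointing down, gripper open.
Joint ranges: [-176.03, 176.03], [-82.01, 121.73], [-58.28, 71.71], [-173.87, 95.51], [-174.79, -0.11], [-173.66, 173.66]. Speed limits (degrees/s): [136.94, 136.94, 172.46, 180, 180, 180].

INTERFACE

Orientations are given as [roll, pitch, yaw] about the fixed x, y, z axes, in that order (R = Rz(yaw) Ry(pitch) Rx(roll)).
In Python, from plant import ctrl gives the robot as it stands. The module is installed in compiled form; this text tells all that it offers.
- The arm moves only by the tool arm_command, never from a script. Its argument "targets" is a list that holds one entry, the list of rows, each a list of 7 numbers: the turn, a rotation vector about the world's x, y, z in rad, then the shift along the world's x, y, z in cm, then the opening, from 0 (shut) to 1 (fully open). A call has 1 to 8 rows; each row is the pose to reach, as a shift and turn from the pose commanded when the call began; what a row does not reach only later rows make up. A row lasts 1/12 s, in which the tool goes at most 41.7 mm and 7.16 degrees, less where a joint would pass 70% of its speed; a pose out of reach is approached as far as the arm can. A call with a gripper value outside its range is refused whole. The fingers move at their own pace and stop on an object; the grip force is fixed at half the most. Time passes only in rows, so rows that repeat a pose let the fingers close. It gives the time, the measured TCP pose, the force and the opening at its end, in the units of the state.
- ctrl.get_obs(): the state, without advancing time (a new reading comes with each control period).
- ctrl.snapshot(name): name is "scene" or "top" or "wrist"; returns the picture (384x512x3 uint8, blue, green, red); there is no depth.
- ctrl.camera_model(name): a dict with "K" (3x3 intrinsics, pixels), "xyz" and "rotation" of the camera in the world. Camera axes: x right, y up, looking along -z (the intrinsics and any distortion apply to the point x, -y, -z); pixel columns grow to the right and rows downward; lengths in m; the calibration is good to about 2 mm. A picture is of the moment at which its call begins: read the wrist's pose just before it. camera_model takes no time and is no camera call; for the wrist camera it gives the pose at the moment of the call.
- ctrl.close_job(): hands the job in, once; it reports no verdict.
The state is a dict: "clock": time; "joint_pos": joint angles; "qvel": joint speeds; "tau": joint torques, N m; "tool_pos": TCP position; "orientation": TCP orientation; "force": force on the tool from outside, world axes, zero at the start; "moment": the same for the moment, N m; "opening": finger opening in m.
Only numpy, scipy, OpenCV 4.12 (cv2) and the standard library are available. Lean on these libraries where they do the work, as an engineer would, in place of code of your own. Each camera call takes 0.05 s, during which the arm holds its last target. There are 200 camera calls.

TASK

Stand the squat brass tin, the black eyeglass loupe, the clear jar and the oil bottle upright on the four dark discs of the wooden row board, one centred on each disc, in order of height: the shortest on the disc next to the upright brass peg and the tallest at the other end. Never tip the oil bottle over, and leave the watch case and the pliers where they lie.

Things in the scene. Friction and masses are not known exactly. Their poses are not given: they have to be found in the camera images.
- squat_tin: Round pale brass tin with a flat top, upright, 45 mm across and 23 mm high. Solid to the gripper, closed. Origin at the centre of its underside, z up.
- eyeglass: Black watchmaker's loupe with a pale ring near its top, standing upright, 30 mm across and 31 mm high. Origin at the centre of its underside, z up.
- clear_jar: Round transparent jar, upright, 37 mm across and 45 mm high. Origin at the centre of its underside, z up.
- oil_bottle: Amber round bottle with a black cap and a pale label, upright, 44 mm across the body and 72 mm high with its cap; the body is straight-sided up to 50 mm, the cap 26 mm across. The four containers weigh 40 to 85 g each. Origin at the centre of its underside, z up.
- row_board: Fixed low dark wooden board, 64 mm (its x) by 308 mm (its y), top surface 12 mm above the counter. Origin at the centre of its underside. Four dark discs 46 mm across with thin brass rims lie flush in its top, at x = 0 and y = -99, -33, +33 and +99 mm in its frame. An upright brass peg stands at one end and a flat steel screw head at the other (y = +141 or -141 mm, which way round varies).
- end_peg: Fixed upright brass peg, 13 mm across and 22 mm high, on top of the row board at one of its ends, 42 mm beyond the centre of the nearest disc and in line with all four discs. Origin at the centre of its foot.
- watch_case: Bystander: loose steel watch case ring, 46 x 42 x 9 mm, lying near the front edge of the counter. Origin at the centre of its underside.
- pliers: Bystander: loose small pliers with green handles, 124 x 47 x 14 mm, lying flat. Origin at the centre of the underside; x along the tool.
There are look-alikes about, which are no part of the job. Leave any purple or red look-alike of the squat_tin alone.

How it is judged (in metres and radians):
At the end, for the whole second after the job is handed in: All four containers stand upright (within 0.1 rad) and at rest on top of the row board, each centred on its disc within 12 mm along and across the row; counted from the peg: squat tin, eyeglass, clear jar, oil bottle (horizontal distance between squat_tin and end_peg between 0.03 and 0.054 m and x of squat_tin in the frame of row_board between -0.012 and 0.012 m and z of squat_tin in the frame of row_board between 0.008 and 0.016 m and angle between each of squat_tin, eyeglass, clear_jar, oil_bottle's own z axis and vertical below 0.1 rad and linear speed of each of squat_tin, eyeglass, clear_jar, oil_bottle below 0.02 m/s and angular speed of each of squat_tin, eyeglass, clear_jar, oil_bottle below 0.2 rad/s and horizontal distance between eyeglass and end_peg between 0.096 and 0.12 m and x of eyeglass in the frame of row_board between -0.012 and 0.012 m and z of eyeglass in the frame of row_board between 0.008 and 0.016 m and horizontal distance between clear_jar and end_peg between 0.162 and 0.186 m and x of clear_jar in the frame of row_board between -0.012 and 0.012 m and z of clear_jar in the frame of row_board between 0.008 and 0.016 m and horizontal distance between oil_bottle and end_peg between 0.228 and 0.252 m and x of oil_bottle in the frame of row_board between -0.012 and 0.012 m and z of oil_bottle in the frame of row_board between 0.008 and 0.016 m); the robot touches nothing.
It fails at once if the watch case was shifted by more than 20 mm (distance of watch_case from where it was at the start of the episode above 0.02 m).
It fails at once if the pliers was shifted by more than 20 mm (distance of pliers from where it was at the start of the episode above 0.02 m).
It fails at once if the oil bottle was tipped over (angle between oil_bottle's own z axis and vertical above 0.7 rad).
It also fails if it takes over 80 s, if anything falls off the work surface, if the arm or the gripper's body presses on something with over 40 N, if the wrist force passes 120 N, or if a joint passes its speed limit or range.

## Working session

There is one attempt and no reset: what is moved stays moved. The work goes in short steps, Python scripts to look and compute and a tool call to move; the robot and the scene stay as the last step left them, time stands still between calls to the robot, and variables do not carry over. Pictures are saved under pics/ and viewed, about 12 in all and at most 16, crops included, and the job is handed in when it is done.

Besides the shell and the picture viewer there is one more tool, called after "Emit:" as name([rows], argument=value, ...), one row to a line, values as JSON. arm_command: Moves the arm, as the interface text tells. Its arguments: {"type":"object","properties":{"targets":{"type":"array","items":{"type":"array","items":{"type":"array","items":{"type":"number"}}}}},"required":["targets"]}

```bash
mkdir -p pics; cat > h.py <<'E'
import numpy as np,cv2
from plant import ctrl
def snap(n,f):
    m=ctrl.camera_model(n); im=ctrl.snapshot(n); cv2.imwrite('pics/'+f+'.png',im); np.savez('pics/'+f+'.npz',**{k:np.array(m[k]) for k in('K','xyz','rotation')}); return im
def ray(f,u,v):
    m=np.load('pics/'+f+'.npz'); d=np.linalg.inv(m['K'])@[u,v,1]; R=m['rotation']
    return m['xyz'],R@np.array([d[0],-d[1],-d[2]])
def onz(f,u,v,z):
    o,d=ray(f,u,v); return np.round(o+d*(z-o[2])/d[2],4)
def tri(f1,p1,f2,p2):
    A=[];b=[]
    for f,p in((f1,p1),(f2,p2)):
        o,d=ray(f,*p); d=d/np.linalg.norm(d); P=np.eye(3)-np.outer(d,d); A.append(P); b.append(P@o)
    return np.round(np.linalg.solve(sum(A),sum(b)),4)
E
python3 - <<'E'
from h import *
a=snap('scene','s0');b=snap('top','t0');
m=ctrl.camera_model('top');print(m)
print({k:np.round(v,3) for k,v in ctrl.get_obs().items()})
print(ctrl.camera_model('scene'))
E
```

```text
{'K': array([[486.58972345,   0.        , 254.40833632],
       [  0.        , 486.58972345, 192.29768516],
       [  0.        ,   0.        ,   1.        ]]), 'xyz': array([0.23490072, 0.39280597, 1.32598293]), 'rotation': array([ 11.55851988,   0.20895153, -86.1979533 ])}
{'clock': np.float64(0.1), 'joint_pos': array([ 8.4346e+01,  2.0586e+01,  6.3900e-01, -1.8000e-02, -7.0135e+01,
       -1.6508e+01]), 'qvel': array([ 0.028, -0.108,  0.07 ,  0.094, -0.104, -0.055]), 'tau': array([-1.0000e-03, -5.8416e+01,  2.9375e+01,  7.0150e+00,  1.0000e-02,
       -0.0000e+00]), 'tool_pos': array([0.254, 0.625, 0.226]), 'orientation': array([ 1.79916e+02, -7.00000e-03, -2.21680e+01]), 'force': array([-0.555, -0.567,  0.072]), 'moment': array([ 0.021, -0.012, -0.027]), 'opening': np.float64(0.088)}
{'K': array([[372.40356923,   0.        , 253.87313132],
       [  0.        , 372.40356923, 193.14279656],
       [  0.        ,   0.        ,   1.        ]]), 'xyz': array([-0.19731228,  0.95421198,  0.44905737]), 'rotation': array([  65.88752997,    0.84097125, -129.34983711])}
```

View pics/t0.png

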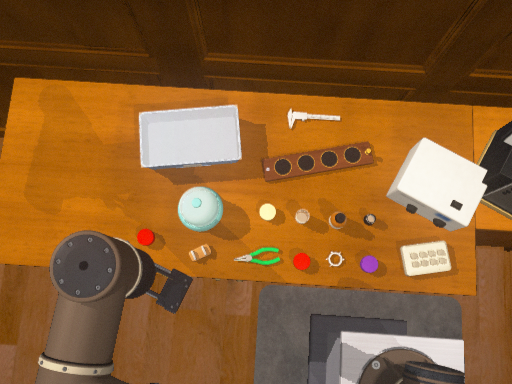

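View pics/s0.png

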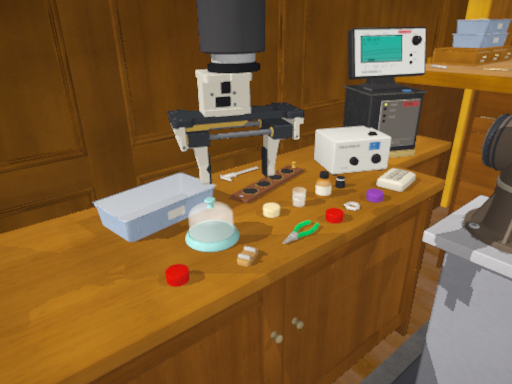

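The top view shows the tin at (268,212), jar (302,216), bottle (338,220) and loupe (370,219). The board runs from (266,168) to (372,152), with the peg at its right end (368,151). The pliers are at (258,257), the watch case at (335,259), and the look-alikes are red and purple.

```bash
sed -i "s/R=m\['rotation'\]/R=Rotation.from_euler('xyz',m['rotation'],degrees=True).as_matrix()/; 1a from scipy.spatial.transform import Rotation" h.py
python3 - <<'E'
from h import *
for n,p,z in [('base',(405,372),0),('tin',(268,212),.023),('jar',(302,216),.045),('bot',(340,218),.072),('loupe',(370,219),.031),('peg',(368,151),.034),('d1',(283,167),.012),('d2',(306,163),.012),('d3',(329,159),.012),('d4',(352,155),.012),('pl',(258,257),.01),('wc',(335,259),.009),('dome',(200,203),.1),('boxcorner',(390,197),.1),('red',(302,261),.02)]: print(n,onz('t0',*p,z))
# two view check of heights
for n,a,b in [('tin',(268,212),(272,208)),('jar',(302,216),(299,191)),('bot',(340,218),(324,175)),('loupe',(370,219),(340,179))]: print(n,tri('t0',a,'s0',b))
t=cv2.imread('pics/t0.png')[130:280,220:420]; s=cv2.imread('pics/s0.png')[150:260,220:420]
cv2.imwrite('pics/c0.png',cv2.resize(np.vstack([t,s]),None,fx=2.3,fy=2.3,interpolation=cv2.INTER_CUBIC))
cv2.imwrite('pics/c0.png',cv2.resize(t,None,fx=4,fy=4,interpolation=cv2.INTER_CUBIC))
E
```

```text
base [ 0.0579 -0.004   0.    ]
tin [0.4485 0.3748 0.023 ]
jar [0.4401 0.2843 0.045 ]
bot [0.437  0.1877 0.072 ]
loupe [0.4462 0.1007 0.031 ]
peg [0.6347 0.1104 0.034 ]
d1 [0.5797 0.3407 0.012 ]
d2 [0.5954 0.2773 0.012 ]
d3 [0.6111 0.2138 0.012 ]
d4 [0.6269 0.15   0.012 ]
pl [0.3267 0.394  0.01  ]
wc [0.3351 0.1874 0.009 ]
dome [0.4477 0.5511 0.1   ]
boxcorner [0.4953 0.0662 0.1   ]
red [0.3232 0.2765 0.02  ]
tin [0.4483 0.3738 0.0182]
jar [0.4398 0.2835 0.0429]
bot [0.4378 0.1861 0.0645]
loupe [0.4467 0.0995 0.0265]
```

View pics/c0.png

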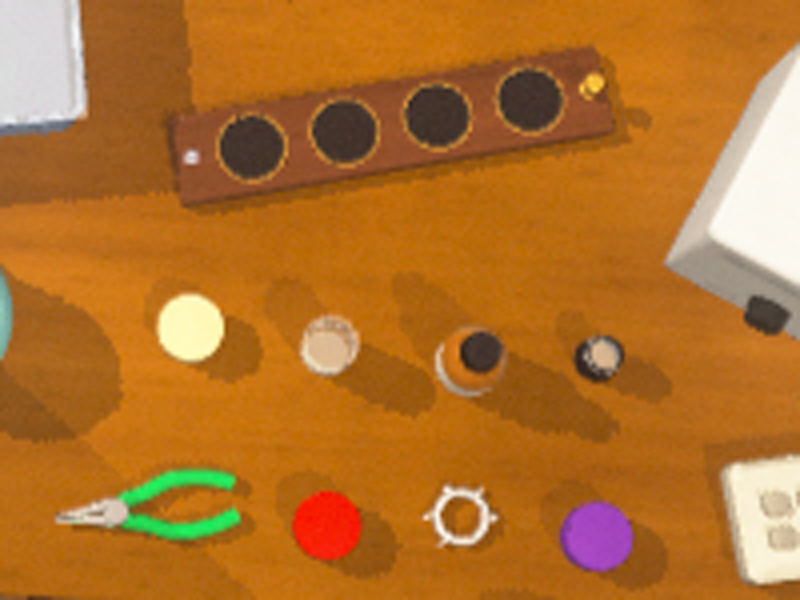

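The peg is at the right-hand end, so bottle→d1, jar→d2, loupe→d3 and tin→d4. The board's x axis heads about 14°. I'll move above the jar and bottle with the jaws across the row.

Emit:
arm_command([
  [[0,0,-0.942,18.3,-43.7,0,1],[0,0,-0.942,18.3,-43.7,0,1],[0,0,-0.942,18.3,-43.7,0,1],[0,0,-0.942,18.3,-43.7,0,1],[0,0,-0.942,18.3,-43.7,0,1],[0,0,-0.942,18.3,-43.7,0,1],[0,0,-0.942,18.3,-43.7,0,1],[0,0,-0.942,18.3,-43.7,0,1]],
])

```text
clock: 0.77
tool_pos: [0.3835, 0.3155, 0.2264]
orientation: [180.0, -0.0, -76.5]
force: [0.6, 0.1, 0.2]
opening: 0.0878
```

Emit:
arm_command([
  [[0,0,0,5.4,-12.9,0,1],[0,0,0,5.4,-12.9,0,1],[0,0,0,5.4,-12.9,0,1],[0,0,0,5.4,-12.9,0,1],[0,0,0,5.4,-12.9,0,1],[0,0,0,5.4,-12.9,0,1]],
])

```text
clock: 1.27
tool_pos: [0.4375, 0.1877, 0.2265]
orientation: [180.0, 0.0, -76.3]
force: [-0.8, -0.1, 0.1]
opening: 0.0872
```

```bash
python3 - <<'E'
from h import *
snap('wrist','w1');o=ctrl.get_obs();print(o['tool_pos'],o['orientation'],o['joint_pos'].round(1) if hasattr(o['joint_pos'],'round') else o['joint_pos']);print(ctrl.camera_model('wrist'))
E
```

```text
[0.43739065 0.18847563 0.22647656] [ 1.79994508e+02  5.42905515e-03 -7.62018994e+01] [ 47.1   1.5 -23.5  -0.  -65.  -33.3]
{'K': array([[277.51613247,   0.        , 255.03417747],
       [  0.        , 277.51613247, 190.82909092],
       [  0.        ,   0.        ,   1.        ]]), 'xyz': array([0.4559969 , 0.10985124, 0.38442767]), 'rotation': array([-1.73367816e+01, -8.46280943e-02, -1.66181581e+02])}
```

View pics/w1.png

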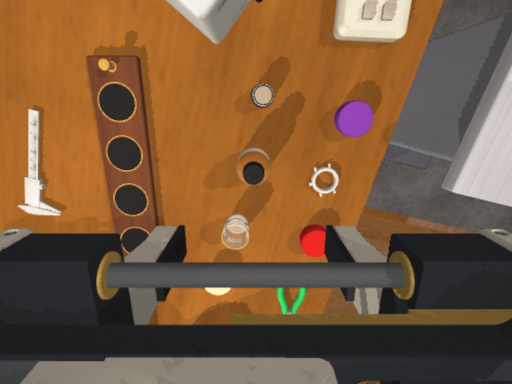

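The wrist view shows the bottle cap at (254,174), the loupe top at (262,95), the jar at about (236,228), three clear discs at (117,102), (124,154) and (131,200), and the peg at (103,65).

```bash
python3 - <<'E'
from h import *
for n,w,t,z in [('bot',(254,174),(340.5,218),.072),('loupe',(262.5,95),(370.2,219.2),.031),('jar',(236.5,222),(302.3,215),.045),('peg',(103,65),(368.2,150.8),.034),('d4',(117,102),(352.5,155),.012),('d3',(124,154),(329.2,159),.012),('d2',(131,200),(306,162.8),.012)]:
  print(n,onz('w1',*w,z),onz('t0',*t,z),tri('w1',w,'t0',t))
im=cv2.imread('pics/w1.png')[40:260,80:300]
cv2.imwrite('pics/c1.png',cv2.resize(im,None,fx=2.7,fy=2.7,interpolation=cv2.INTER_CUBIC))
E
```

```text
bot [0.4384 0.1841 0.072 ] [0.4371 0.1864 0.072 ] [0.4381 0.1855 0.0662]
loupe [0.4493 0.0965 0.031 ] [0.4457 0.1001 0.031 ] [0.4489 0.0958 0.0116]
jar [0.444  0.2598 0.045 ] [0.4428 0.2836 0.045 ] [0.4459 0.279  0.005 ]
peg [0.6368 0.1086 0.034 ] [0.6353 0.1099 0.034 ] [0.6359 0.1092 0.0342]
d4 [0.6274 0.1482 0.012 ] [0.627  0.1486 0.012 ] [0.6274 0.1483 0.0114]
d3 [0.612  0.2132 0.012 ] [0.6112 0.2132 0.012 ] [0.6114 0.2131 0.0124]
d2 [0.5957 0.2768 0.012 ] [0.596  0.2774 0.012 ] [0.5962 0.2773 0.011 ]
```

View pics/c1.png

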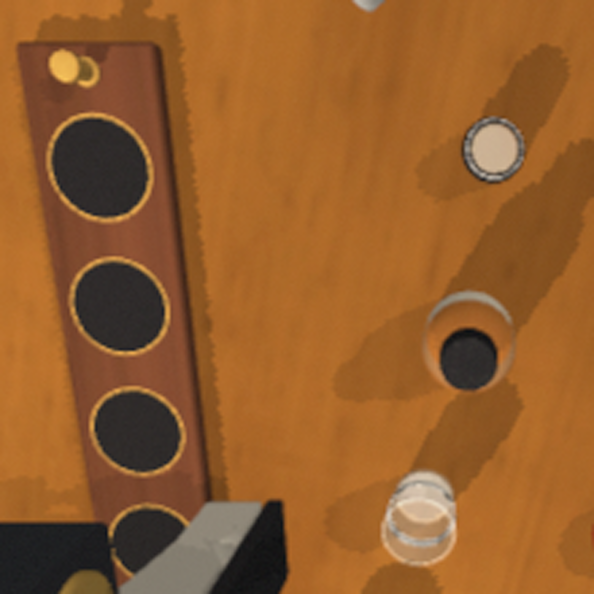

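Both views agree on the discs, giving board z ≈ 12 mm. The bottle is at (.438,.1855). Descending on it.

Emit:
arm_command([
  [[0,0,0,0,-0.3,-4,1],[0,0,0,0,-0.3,-8,1],[0,0,0,0,-0.3,-12,1],[0,0,0,0,-0.3,-15,1],[0,0,0,0,-0.3,-18,1],[0,0,0,0,-0.3,-20,1],[0,0,0,0,-0.3,-20.5,1],[0,0,0,0,-0.3,-20.5,1]],
])

```text
clock: 1.98
tool_pos: [0.4364, 0.1858, 0.0202]
orientation: [179.8, -0.1, -76.1]
force: [0.6, 0.4, -0.2]
opening: 0.0877
```

Emit:
arm_command([
  [[0,0,0,0,0,0,0.5],[0,0,0,0,0,0,0.4],[0,0,0,0,0,0,0.3],[0,0,0,0,0,0,0.3],[0,0,0,0,0,0,0.3],[0,0,0,0,0,0,0.3],[0,0,0,0,0,0,0.3],[0,0,0,0,0,0,0.3]],
])

```text
clock: 2.65
tool_pos: [0.4378, 0.1859, 0.0219]
orientation: [-180.0, 0.0, -76.1]
force: [-0.1, 0.6, 3.6]
opening: 0.0433
```

```bash
python3 - <<'E'
from h import *
for n,w,t,z in [('bot',(253.3,172.6),(340.5,218),.072),('loupe',(263,95.6),(371,218.5),.031),('jar',(235.2,236.3),(302.3,215),.045)]:
  print(n,onz('w1',*w,z),onz('t0',*t,z),tri('w1',w,'t0',t))
print(onz('t0',283,166.75,.012),onz('t0',267.75,211.75,.023))
E
```

```text
bot [0.4396 0.1827 0.072 ] [0.4371 0.1864 0.072 ] [0.4389 0.1849 0.0621]
loupe [0.4486 0.097  0.031 ] [0.4477 0.098  0.031 ] [0.4485 0.0969 0.0262]
jar [0.4411 0.2807 0.045 ] [0.4428 0.2836 0.045 ] [0.4422 0.2829 0.0416]
[0.5804 0.3407 0.012 ] [0.4491 0.3756 0.023 ]
```

Emit:
arm_command([
  [[0,0,0,0,0,1.5,0.3],[0,0,0,0,0,4,0.3],[0,0,0,0,0,6,0.3],[0,0,0,2,2.2,6,0.3],[0,0,0,4.2,4.6,6,0.3],[0,0,0,6.5,7.1,6,0.3],[0,0,0,8.5,9.3,6,0.3],[0,0,0,10,10.9,6,0.3]],
])

```text
clock: 3.32
tool_pos: [0.5389, 0.2963, 0.0813]
orientation: [-180.0, 0.0, -76.1]
force: [0.8, -0.3, 0.3]
opening: 0.0433
```

Emit:
arm_command([
  [[0,0,0,2,2.2,0,0.3],[0,0,0,3.6,3.9,0,0.3],[0,0,0,4.3,4.6,0,0.3],[0,0,0,4.3,4.6,-1,0.3],[0,0,0,4.3,4.6,-2.5,0.3],[0,0,0,4.3,4.6,-3.7,0.3],[0,0,0,4.3,4.6,-3.7,0.3],[0,0,0,4.3,4.6,-3.7,0.3]],
])

```text
clock: 3.98
tool_pos: [0.5794, 0.3395, 0.0435]
orientation: [179.9, -0.1, -76.1]
force: [0.1, -0.5, -0.1]
opening: 0.0433
```

```bash
python3 - <<'E'
from h import *
snap('wrist','w2');o=ctrl.get_obs();print(o['tool_pos'],o['orientation'],o['force'],o['opening'])
E
```

```text
[0.58007868 0.34011477 0.04452263] [ 1.79965966e+02 -3.39008316e-02 -7.61310601e+01] [-0.14418598  0.6633229  -0.15851434] 0.043426163166319705
```

View pics/w2.png

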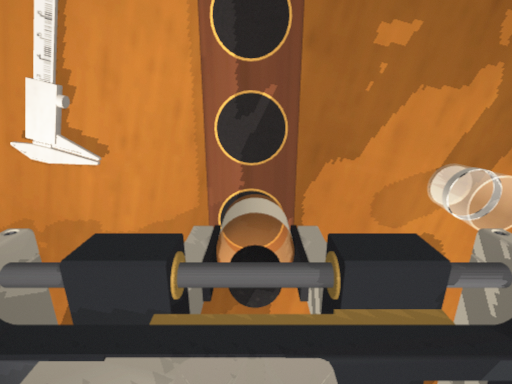

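The bottle is held over d1 (column ~256) and the discs sit at column 251, with d2 at (251,127). I'll check the d1 position from this view.

```bash
python3 - <<'E'
from h import *
im=cv2.imread('pics/w2.png').astype(int);m=(im.max(2)<70).astype(np.uint8)
m[180:]=0;m[:, :200]=0;m[:,310:]=0
_,_,s,c=cv2.connectedComponentsWithStats(m);print([(a,b) for a,b in zip(s.tolist(),c.round(1).tolist()) if a[4]>1000])
a=onz('w2',251,127.5,.012);b=onz('w2',251,18,.012);print(a,b,a+(a-b))
E
```

```text
[([0, 0, 512, 384, 189348], [255.7, 195.9]), ([213, 0, 76, 58, 3638], [250.6, 24.8]), ([218, 94, 67, 68, 3622], [250.8, 127.5])]
[0.5968 0.2758 0.012 ] [0.6119 0.2135 0.012 ] [0.5817 0.3381 0.012 ]
```

Emit:
arm_command([
  [[0,0,0,0.1,0,-0.5,0.3],[0,0,0,0.1,0,-0.9,0.3],[0,0,0,0.1,0,-1.05,0.3],[0,0,0,0.1,0,-1.1,0.3],[0,0,0,0.1,0,-1.1,0.3],[0,0,0,0.1,0,-1.1,0.6],[0,0,0,0.1,0,-1.1,0.8],[0,0,0,0.1,0,-1.1,0.9]],
])

```text
clock: 4.7
tool_pos: [0.5815, 0.3407, 0.0336]
orientation: [-180.0, 0.0, -76.1]
force: [0.9, 0.6, 0.1]
opening: 0.0578
```

Emit:
arm_command([
  [[0,0,0,0,0,0,1],[0,0,0,0,0,0,1],[0,0,0,0,0,2,1],[0,0,0,0,0,6,1],[0,0,0,0,0,10,1],[0,0,0,0,0,12,1],[0,0,0,-2,-1,12,1],[0,0,0,-5,-2,12,1]],
])

```text
clock: 5.37
tool_pos: [0.5331, 0.3214, 0.1549]
orientation: [-179.8, 0.1, -76.2]
force: [-0.6, -0.2, -0.2]
opening: 0.0878
```

Emit:
arm_command([
  [[0,0,0,-3,-1.3,0,1],[0,0,0,-6,-2.5,0,1],[0,0,0,-8.9,-3.8,0,1],[0,0,0,-8.9,-3.8,-3,1],[0,0,0,-8.9,-3.8,-6,1],[0,0,0,-8.9,-3.8,-9,1],[0,0,0,-8.9,-3.8,-12,1],[0,0,0,-8.9,-3.8,-14.3,1]],
])

```text
clock: 6.03
tool_pos: [0.4418, 0.2821, 0.0089]
orientation: [180.0, -0.0, -76.1]
force: [0.1, 0.6, 0.1]
opening: 0.0874
```

Emit:
arm_command([
  [[0,0,0,0,0,0,1],[0,0,0,0,0,0,0.5],[0,0,0,0,0,0,0.3],[0,0,0,0,0,0,0.25],[0,0,0,0,0,0,0.25],[0,0,0,0,0,0,0.25],[0,0,0,0,0,0,0.25],[0,0,0,0,0,0,0.25]],
])

```text
clock: 6.7
tool_pos: [0.4426, 0.2828, 0.0111]
orientation: [-180.0, 0.0, -76.1]
force: [-0.6, -0.5, -0.1]
opening: 0.0467
```

```bash
python3 - <<'E'
from h import *
snap('wrist','w3');o=ctrl.get_obs();print(o['tool_pos'],o['orientation'],o['force'],o['opening'])
E
```

```text
[0.44252495 0.28278287 0.01095776] [-1.79967787e+02  2.48201821e-02 -7.61342838e+01] [ 0.28861497 -0.07004138  0.77319025] 0.0425767335674389
```

View pics/w3.png

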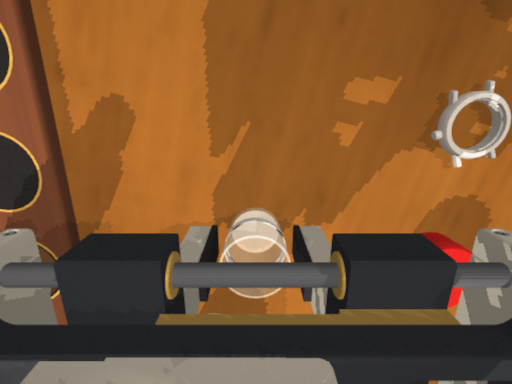

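The jar (rim about (255,265)) lies centred between the pads, which were still closing at 42.6 mm. I'll finish the grip and carry it to d2 (.5965,.2765).

Emit:
arm_command([
  [[0,0,0,0,0,0,0.25],[0,0,0,0,0,0,0.25],[0,0,0,0,0,0,0.25],[0,0,0,0,0,0,0.25]],
])

```text
clock: 7.08
tool_pos: [0.4426, 0.2828, 0.0107]
orientation: [-180.0, 0.0, -76.1]
force: [0.8, -0.7, 3.2]
opening: 0.0356
```

Emit:
arm_command([
  [[0,0,0,0,0,1.5,0.25],[0,0,0,0,0,4,0.25],[0,0,0,0,0,6,0.25],[0,0,0,2.5,0,6,0.25],[0,0,0,5.5,0,6,0.25],[0,0,0,9,0,6,0.25],[0,0,0,12,-0.3,6,0.25],[0,0,0,14,-0.5,6,0.25]],
])

```text
clock: 7.75
tool_pos: [0.5847, 0.2773, 0.0701]
orientation: [-180.0, -0.0, -76.2]
force: [0.1, 0.2, -0.7]
opening: 0.0357
```

Emit:
arm_command([
  [[0,0,0,1.4,0,0,0.25],[0,0,0,1.4,0,-1,0.25],[0,0,0,1.4,0,-2.5,0.25],[0,0,0,1.4,0,-3.7,0.25],[0,0,0,1.4,0,-3.7,0.25],[0,0,0,1.4,0,-3.7,0.25]],
])

```text
clock: 8.25
tool_pos: [0.5954, 0.2772, 0.0325]
orientation: [179.9, -0.1, -76.1]
force: [0.0, 1.6, -1.4]
opening: 0.0356
```

```bash
python3 - <<'E'
from h import *
snap('wrist','w4');o=ctrl.get_obs();print(o['tool_pos'],o['orientation'],o['force'],o['opening'])
E
```

```text
[0.59600195 0.27770017 0.03344461] [ 1.79962537e+02 -2.97663779e-02 -7.60983458e+01] [-0.0940604   0.15628997 -0.00646453] 0.035412683812776284
```

View pics/w4.png

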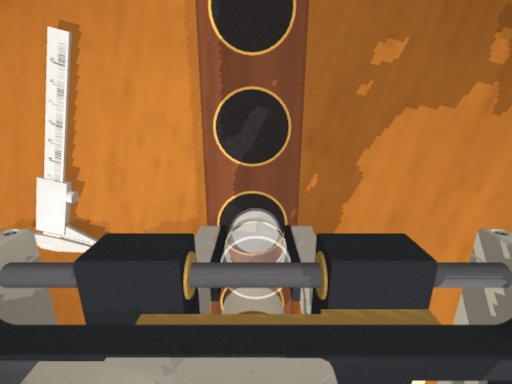

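The jar is above d2 with its column (255) within 3 px of the discs (252). Lower and release.

Emit:
arm_command([
  [[0,0,0,0.1,-0.1,-0.5,0.25],[0,0,0,0.1,-0.1,-0.9,0.25],[0,0,0,0.1,-0.1,-1.05,0.25],[0,0,0,0.1,-0.1,-1.1,0.25],[0,0,0,0.1,-0.1,-1.1,0.25],[0,0,0,0.1,-0.1,-1.1,0.6],[0,0,0,0.1,-0.1,-1.1,0.8],[0,0,0,0.1,-0.1,-1.1,0.9]],
])

```text
clock: 8.97
tool_pos: [0.5975, 0.2767, 0.0227]
orientation: [-180.0, 0.0, -76.1]
force: [-0.2, 0.5, -0.2]
opening: 0.0503
```

Emit:
arm_command([
  [[0,0,0,0,0,0,1],[0,0,0,0,0,0,1],[0,0,0,0,0,2,1],[0,0,0,0,0,6,1],[0,0,0,0,0,10,1],[0,0,0,0,0,13,1],[0,0,0,-2,-3,13,1],[0,0,0,-4,-6,13,1]],
])

```text
clock: 9.63
tool_pos: [0.5585, 0.2178, 0.1546]
orientation: [-179.7, 0.1, -76.1]
force: [-0.1, -0.7, -1.2]
opening: 0.0871
```

Emit:
arm_command([
  [[0,0,0.1,-2.7,-3,1,1],[0,0,0.2,-5.4,-6,2,1],[0,0,0.3,-8.1,-9,2,1],[0,0,0.4,-10.8,-12,2,1],[0,0,0.45,-10.8,-12,2,1],[0,0,0.45,-10.8,-12,2,1],[0,0,0.45,-10.8,-12,2,1]],
])

```text
clock: 10.22
tool_pos: [0.4499, 0.0968, 0.1733]
orientation: [-179.9, -0.0, -50.5]
force: [0.2, 0.2, 0.2]
opening: 0.0878
```

```bash
python3 - <<'E'
from h import *
snap('wrist','w5');o=ctrl.get_obs();print(o['tool_pos'],o['orientation'],o['joint_pos'])
s=snap('scene','s5'); cv2.imwrite('pics/c5.png',np.hstack([cv2.imread('pics/w5.png')[:,:400],s[60:444,100:500][:384]]) if 0 else np.vstack([cv2.resize(cv2.imread('pics/w5.png'),(384,288)),cv2.resize(s,(384,288))]))
E
```

```text
[0.45012715 0.09716738 0.17298848] [-1.79929191e+02 -1.42438409e-02 -5.04562015e+01] [ 3.68054377e+01  2.56697941e+00 -2.98907363e+01  1.28625438e-02
 -5.74708762e+01  2.73145982e+00]
```

View pics/c5.png

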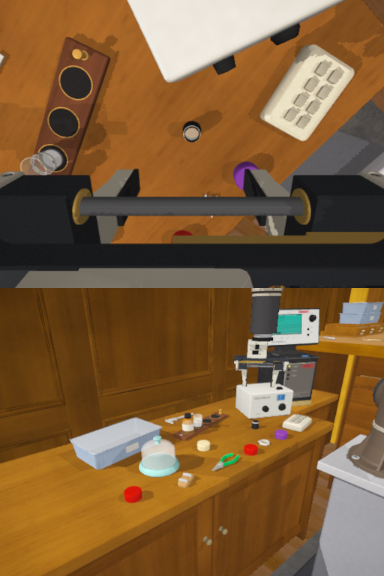

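The loupe is at (256,177) in full wrist pixels. The box corner is at (227,107) and its knob at (297,96), so I'll check clearance.

```bash
python3 - <<'E'
from h import *
c=np.array([.4485,.097])
print('loupe',onz('w5',256,176.5,.031))
for h in (40,50,30):
  a=np.radians(h);A=np.array([np.cos(a),np.sin(a)]);N=np.array([-A[1],A[0]])
  for n,P in [('topcorner',tri('w5',(227,107),'t0',(398,189))),('botc',onz('t0',386.7,195.5,0)),('knob',tri('w5',(297,96),'t0',(411,211)))]:
    print(h,n,P,'along',(P[:2]-c)@A,'perp',(P[:2]-c)@N)
im=cv2.imread('pics/w5.png')[60:240,170:350];cv2.imwrite('pics/c6.png',cv2.resize(im,None,fx=3,fy=3,interpolation=cv2.INTER_CUBIC))
E
```

```text
loupe [0.4507 0.0931 0.031 ]
40 topcorner [0.5153 0.0493 0.1116] along 0.020510799818299785 perp -0.07947853226383605
40 botc [0.5202 0.0487 0.    ] along 0.023878745023770867 perp -0.0830878182171715
40 knob [0.4728 0.0007 0.0536] along -0.04328556684502257 perp -0.08938981878774048
50 topcorner [0.5153 0.0493 0.1116] along 0.006397892390285556 perp -0.08183273778239564
50 botc [0.5202 0.0487 0.    ] along 0.009087925011878224 perp -0.08597202811949056
50 knob [0.4728 0.0007 0.0536] along -0.05815034095697468 perp -0.0805153267806049
30 topcorner [0.5153 0.0493 0.1116] along 0.03400049697280048 perp -0.07470941176051771
30 botc [0.5202 0.0487 0.    ] along 0.03794402145134425 perp -0.07767902700278838
30 knob [0.4728 0.0007 0.0536] along -0.02710558268803814 perp -0.09554824638444144
```

View pics/c6.png

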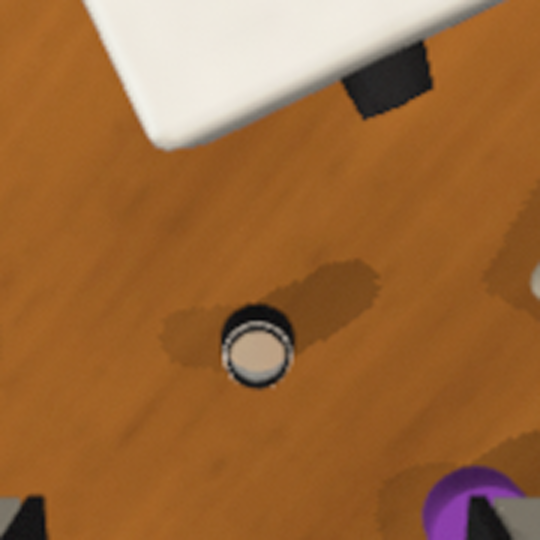

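Emit:
arm_command([
  [[0,0,0,0,-0.1,-3,1],[0,0,0,0,-0.1,-6,1],[0,0,0,0,-0.1,-9,1],[0,0,0,0,-0.1,-12,1],[0,0,0,0,-0.1,-14.5,1],[0,0,0,0,-0.1,-16,1],[0,0,0,0,-0.1,-16.7,1],[0,0,0,0,-0.1,-16.7,1]],
])

```text
clock: 10.98
tool_pos: [0.4489, 0.0955, 0.0036]
orientation: [179.8, 0.0, -50.4]
force: [0.5, 0.2, 0.8]
opening: 0.0874
```

Emit:
arm_command([
  [[0,0,0,0,0,0,0.4],[0,0,0,0,0,0,0.2],[0,0,0,0,0,0,0.2],[0,0,0,0,0,0,0.2],[0,0,0,0,0,0,0.2],[0,0,0,0,0,0,0.2],[0,0,0,0,0,0,0.2],[0,0,0,0,0,0,0.2]],
])

```text
clock: 11.65
tool_pos: [0.4494, 0.0957, 0.0058]
orientation: [-180.0, -0.0, -50.4]
force: [0.2, -0.8, -0.4]
opening: 0.0394
```

Emit:
arm_command([
  [[0,0,0,0,0,0,0.2],[0,0,0,0,0,0,0.2],[0,0,0,0,0,0,0.2],[0,0,0,0,0,0,0.2],[0,0,0,0,0,0,0.2],[0,0,0,0,0,0,0.2]],
])

```text
clock: 12.15
tool_pos: [0.4494, 0.0957, 0.0056]
orientation: [-180.0, -0.0, -50.3]
force: [-0.5, 0.6, 0.9]
opening: 0.0267
```

Emit:
arm_command([
  [[0,0,0,0,0,1.5,0.2],[0,0,0,0,0,4,0.2],[0,0,0,0,0,7,0.2],[0,0,0,1,2,8,0.2],[0,0,-0.1,3,5,8,0.2],[0,0,-0.2,5,7,8,0.2],[0,0,-0.3,7,9,8,0.2],[0,0,-0.4,9,11,8,0.2]],
])

```text
clock: 12.82
tool_pos: [0.54, 0.2067, 0.0856]
orientation: [180.0, 0.0, -73.5]
force: [-0.4, -0.7, -0.8]
opening: 0.0269
```

Emit:
arm_command([
  [[0,0,-0.05,2.5,0.4,0,0.2],[0,0,-0.05,5,0.7,0,0.2],[0,0,-0.05,7.1,0.7,0,0.2],[0,0,-0.05,7.1,0.7,-2,0.2],[0,0,-0.05,7.1,0.7,-4,0.2],[0,0,-0.05,7.1,0.7,-5.7,0.2],[0,0,-0.05,7.1,0.7,-5.7,0.2],[0,0,-0.05,7.1,0.7,-5.7,0.2]],
])

```text
clock: 13.48
tool_pos: [0.6097, 0.2121, 0.0276]
orientation: [179.9, -0.1, -76.1]
force: [0.2, 0.4, -0.6]
opening: 0.0267
```

```bash
python3 - <<'E'
from h import *
snap('wrist','w7');o=ctrl.get_obs();print(o['tool_pos'],o['orientation'],o['force'],o['opening'])
E
```

```text
[0.61052881 0.21262266 0.02880164] [ 1.79979563e+02 -2.77961099e-02 -7.61145099e+01] [0.23491475 0.24625554 0.06590528] 0.026765182981782893
```

View pics/w7.png

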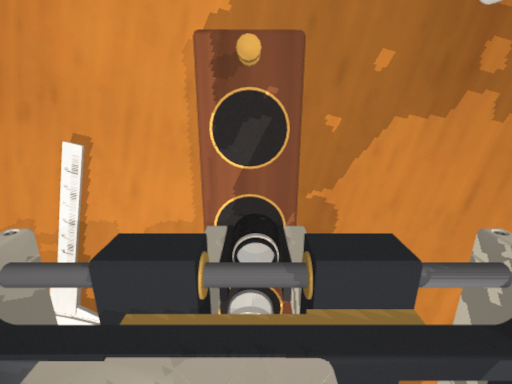

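The loupe is held upright over d3 (column 255 against 250 for the discs, about 3 mm). I'll shift +0.2 cm in x, lower and release.

Emit:
arm_command([
  [[0,0,0,0.2,0,-0.5,0.2],[0,0,0,0.2,0,-0.9,0.2],[0,0,0,0.2,0,-1.05,0.2],[0,0,0,0.2,0,-1.1,0.2],[0,0,0,0.2,0,-1.1,0.2],[0,0,0,0.2,0,-1.1,0.5],[0,0,0,0.2,0,-1.1,0.7],[0,0,0,0.2,0,-1.1,0.9]],
])

```text
clock: 14.2
tool_pos: [0.6125, 0.2127, 0.0178]
orientation: [-180.0, 0.0, -76.1]
force: [-0.4, 0.9, -1.0]
opening: 0.0415
```

Emit:
arm_command([
  [[0,0,0,0,0,0,1],[0,0,0,0,0,0,1],[0,0,0,0,0,2,1],[0,0,0,0,0,6,1],[0,0,0,0,0,10,1],[0,0,0,0,0,14,1],[0,0,0,-3,1,16,1],[0,0,0,-6,3,16,1]],
])

```text
clock: 14.87
tool_pos: [0.555, 0.2429, 0.1832]
orientation: [-179.5, 0.1, -76.3]
force: [-0.1, 0.8, -1.1]
opening: 0.0871
```

Emit:
arm_command([
  [[0,0,0,-2.5,3.2,0,1],[0,0,0,-5,6.4,0,1],[0,0,0,-7.5,9.5,0,1],[0,0,0,-10.4,13.2,0,1],[0,0,0,-10.4,13.2,0,1],[0,0,0,-10.4,13.2,0,1],[0,0,0,-10.4,13.2,0,1]],
])

```text
clock: 15.45
tool_pos: [0.448, 0.375, 0.1776]
orientation: [180.0, -0.0, -76.0]
force: [0.6, -0.4, -0.6]
opening: 0.0874
```

```bash
python3 - <<'E'
from h import *
a=snap('wrist','w8');o=ctrl.get_obs();print(o['tool_pos'],o['orientation'])
i=a.astype(int);m=((i[...,0]>100)&(i[...,1]>180)&(i[...,2]>200)&(i[...,2]-i[...,0]>30)).astype(np.uint8)
_,_,s,c=cv2.connectedComponentsWithStats(m)
for a,b in zip(s[1:],c[1:]):
  if a[4]>200: print(a,b,onz('w8',*b,.023),tri('w8',b,'t0',(267.75,211.75)))
E
```

```text
[0.44844926 0.37436731 0.17755365] [ 1.79994283e+02 -1.00640381e-02 -7.61141577e+01]
[ 234  158   38   37 1102] [252.19419238 176.07441016] [0.4503 0.3744 0.023 ] [0.45   0.3755 0.0181]
```

View pics/w8.png

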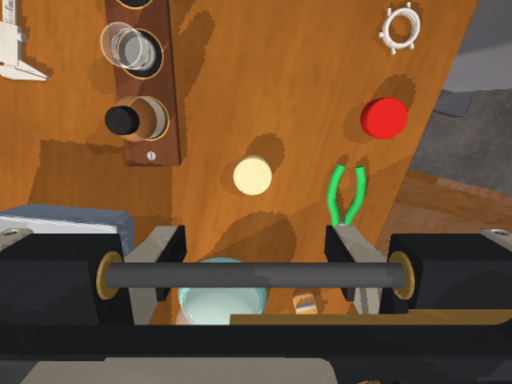

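The tin's top is at (252,176), i.e. (.450,.375). The bottle, jar and discs look right so far, and the pliers lie clear of the fingers. Descending.

Emit:
arm_command([
  [[0,0,0,0.1,0,-4,1],[0,0,0,0.1,0,-8,1],[0,0,0,0.1,0,-12,1],[0,0,0,0.1,0,-15,1],[0,0,0,0.1,0,-16.4,1],[0,0,0,0.1,0,-17,1],[0,0,0,0.1,0,-17.3,0.8],[0,0,0,0.1,0,-17.3,0.6]],
])

```text
clock: 16.17
tool_pos: [0.4502, 0.3743, 0.0047]
orientation: [-180.0, -0.0, -76.2]
force: [-0.0, 0.1, 1.1]
opening: 0.0792
```

Emit:
arm_command([
  [[0,0,0,0,0,0,0.35],[0,0,0,0,0,0,0.35],[0,0,0,0,0,0,0.35],[0,0,0,0,0,0,0.35],[0,0,0,0,0,0,0.35],[0,0,0,0,0,0,0.35],[0,0,0,0,0,0,0.35],[0,0,0,0,0,0,0.35]],
])

```text
clock: 16.83
tool_pos: [0.4497, 0.3751, 0.0053]
orientation: [-179.9, 0.0, -76.1]
force: [-0.9, 0.8, 6.2]
opening: 0.0443
```

Emit:
arm_command([
  [[0,0,0,0,0,2,0.35],[0,0,0,0,0,5,0.35],[0,0,0,0,-2,8,0.35],[0,0,0,0,-5,10,0.35],[0,0,0,0,-9,10,0.35],[0,0,0,0,-13,10,0.35],[0,0,0,1,-16.5,10,0.35],[0,0,0,2,-20,10,0.35]],
])

```text
clock: 17.5
tool_pos: [0.4687, 0.1729, 0.1049]
orientation: [-180.0, 0.0, -76.1]
force: [1.2, 0.4, -0.3]
opening: 0.0442
```

Emit:
arm_command([
  [[0,0,0,3.5,-1,0,0.35],[0,0,0,7.5,-2,0,0.35],[0,0,0,11.5,-2.6,0,0.35],[0,0,0,14.5,-2.6,-1,0.35],[0,0,0,15.7,-2.6,-4,0.35],[0,0,0,15.7,-2.6,-6.5,0.35],[0,0,0,15.7,-2.6,-7.7,0.35],[0,0,0,15.7,-2.6,-7.7,0.35]],
])

```text
clock: 18.17
tool_pos: [0.6238, 0.1473, 0.0238]
orientation: [179.6, -0.1, -76.2]
force: [-0.2, -0.1, -1.0]
opening: 0.0444
```

```bash
python3 - <<'E'
from h import *
snap('wrist','w9');o=ctrl.get_obs();print(o['tool_pos'],o['orientation'],o['force'],o['opening'])
E
```

```text
[0.62499053 0.14802656 0.02613274] [ 1.79785467e+02 -6.14921851e-02 -7.61260484e+01] [ 0.39460543 -0.20639149  0.03773794] 0.04444965784318781
```

View pics/w9.png

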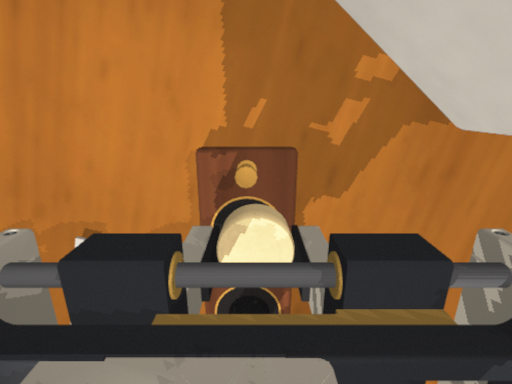

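The tin is over d4, about 10 px (~5 mm) toward the robot of the peg/disc column (246), though the arm was still settling. I'll shift +0.2 cm in x beyond the command, lower and release.

Emit:
arm_command([
  [[0,0,0,0.2,0,0,0.35],[0,0,0,0.2,0,-0.5,0.35],[0,0,0,0.2,0,-0.9,0.35],[0,0,0,0.2,0,-1.05,0.35],[0,0,0,0.2,0,-1.1,0.35],[0,0,0,0.2,0,-1.1,0.35],[0,0,0,0.2,0,-1.1,0.6],[0,0,0,0.2,0,-1.1,0.8]],
])

```text
clock: 18.88
tool_pos: [0.6286, 0.1487, 0.0168]
orientation: [-180.0, 0.0, -76.1]
force: [0.2, -0.1, 0.6]
opening: 0.0528
```

Emit:
arm_command([
  [[0,0,0,0,0,0,1],[0,0,0,0,0,0,1],[0,0,0,0,0,0,1],[0,0,0,0,0,3,1],[0,0,0,0,0,7,1],[0,0,0,0,0,11,1],[0,0,0,0,0,15,1],[0,0,0,-2,0,18,1]],
])

```text
clock: 19.55
tool_pos: [0.6112, 0.1488, 0.1999]
orientation: [-179.8, -0.0, -76.1]
force: [1.7, 0.3, 0.8]
opening: 0.0877
```

Emit:
arm_command([
  [[0,0,0,-4,0,0,1],[0,0,0,-8,0,0,1],[0,0,0,-12,-2,0,1],[0,0,0,-15,-4,0,1],[0,0,0,-15,-4,0,1],[0,0,0,-15,-4,0,1],[0,0,0,-15,-4,0,1]],
])

```text
clock: 20.13
tool_pos: [0.4589, 0.1089, 0.1973]
orientation: [-179.9, 0.0, -76.1]
force: [0.2, -1.1, 0.4]
opening: 0.0878
```

```bash
python3 - <<'E'
from h import *
w=snap('wrist','w10');t=snap('top','t10')
cv2.imwrite('pics/c10.png',np.hstack([cv2.resize(w[:,:200],(300,576)),cv2.resize(t[130:250,250:390],None,fx=3.5,fy=3.5,interpolation=cv2.INTER_CUBIC)[:576] if 0 else cv2.resize(t[130:280,250:390],(490,576))]))
E
```

```text
(no output)
```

View pics/c10.png

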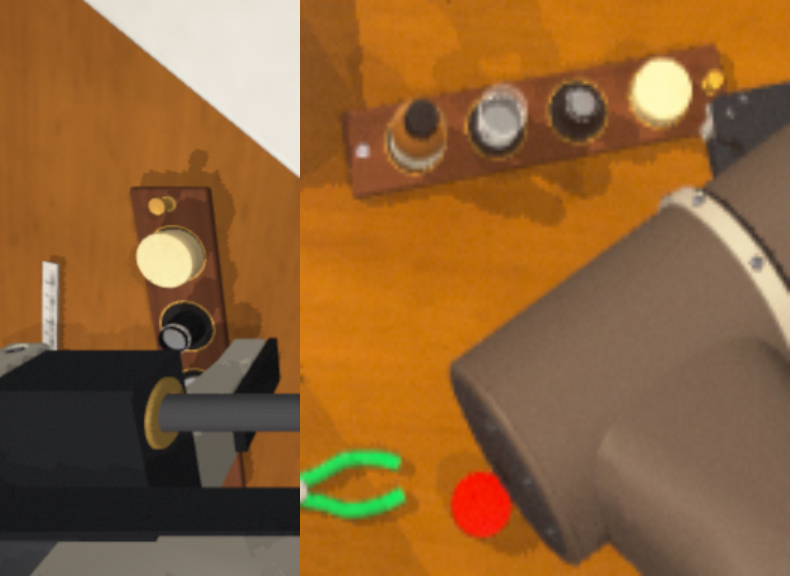

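All four stand upright in the order tin, loupe, jar, bottle counted from the peg. A numeric check from these pixels follows.

```bash
python3 - <<'E'
from h import *
D=np.array([onz('t0',*p,.012)[:2] for p in[(283,166.75),(306,162.75),(329.25,159),(352.5,155)]])
y=(D[0]-D[3])/np.linalg.norm(D[0]-D[3]);x=np.array([y[1],-y[0]]);c=D.mean(0)
for n,p,z in[('bot',(284.9,160.5),.084),('jar',(307.4,159.2),.057),('loupe',(330,156.8),.043),('tin',(353.1,154),.035),('peg',(368.2,150.8),.034)]:
  P=onz('t10',*p,z)[:2]-c;print(n,'x',(P@x).round(4),'y',(P@y).round(4))
p=onz('w10',168*2/3,258*2/3,.035)[:2]-c;print('tin wrist',p@x,p@y)
p=onz('w10',176*2/3,337*2/3,.043)[:2]-c;print('loupe wrist',p@x,p@y)
E
```

```text
bot x -0.0019 y 0.0977
jar x -0.0017 y 0.0344
loupe x -0.0021 y -0.0298
tin x -0.0032 y -0.0956
peg x -0.0011 y -0.1387
tin wrist -0.0042021639527386 -0.10141782359681314
loupe wrist -0.005161483459939728 -0.03707825796194813
```

```bash
python3 -c "
from plant import ctrl
print(ctrl.close_job(), ctrl.get_obs()['clock'])"
```

```text
the job is handed in; nothing more can be done
the job is handed in; nothing more can be done
```

I stood all four containers upright on the row board and handed the job in at about 20 s. From the peg they run squat tin, eyeglass, clear jar, oil bottle, and the gripper was clear of everything.

- **Centring:** in the last top view every container was about 2–3 mm off its disc centre across the row and 1–4 mm along it, against the 12 mm allowed. The last wrist view puts the tin and loupe 2–4 mm off along the row and 4–5 mm across. The two views disagree with each other by up to about 7 mm along the row, but both keep the tin and loupe inside the limit.
- **Unmeasured in the last views:** I judged uprightness by eye. The wrist view hid the jar and bottle, so those two rest on the top view alone.
- **Grips:** the loupe closed at 26.7 mm instead of the stated 30 mm, but it was carried and placed without slipping. No force reading I saw went above 6.2 N.
- **Bystanders:** the pliers showed no sign of being moved, and the fingers never came near the watch case. The arm hid the watch case in the final top view, so its position there was not checked.

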